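Pop the paper cover of the report printer

ROBOT

A 6-joint arm with a two-finger parallel gripper is mounted at the origin on the work surface. World frame = base frame: x ahead of the robot, y to its left, z up, the work surface at z = 0. Lengths are in m, angles in degrees, forces in N, time in s.
With the tool pointing down it reaches from about 0.4 to 0.825 m from the base axis. Payload 7 kg.
Tool frame: the origin (TCP) lies at the very end of the fingers, on their centre line; the grasp point (between the pads) lies 19 mm behind it (ctrl.tcp_to_grasp is the distance from the TCP to the grasp point, in m); z points along the fingers, y is the direction in which the jaws open and shut (so a half turn about z gives the same grasp; the last joint's range is limited). The gripper opens to 88 mm and grips with 3 to 60 N. Pads are 19 mm wide; open, the fingers measure 130 mm over their backs; the gripper's body (78 mm by 193 mm) begins 47 mm behind the grasp point.
Start: joints at [-57.92, 20.546, 0.682, 0, -70.136, -16.507], TCP at [0.181, -0.65, 0.201] pointing down, gripper open.
Joint ranges: [-176.03, 176.03], [-82.01, 121.73], [-58.28, 71.71], [-173.87, 95.51], [-174.79, -0.11], [-173.66, 173.66]. Speed limits (degrees/s): [136.94, 136.94, 172.46, 180, 180, 180].

INTERFACE

Orientations are given as [roll, pitch, yaw] about the fixed x, y, z axes, in that order (R = Rz(yaw) Ry(pitch) Rx(roll)).
In Python, from plant import ctrl gives the robot as it stands.
- The arm moves only by the tool jog_arm, never from a script. Its argument "commands" is a list of rows, each an object of numbers: "x", "y", "z": the shift along the tool's x, y, z in cm; "roll": the turn about the tool's z in rad. In form: [{"x": .., "y": .., "z": .., "roll": ..}, ...]. A call has 1 to 12 rows; each row shifts and turns the commanded pose from where the row before left it, along the tool's axes as they then stand; what a row does not reach is not made up. A row lasts 1/10 s, in which the tool goes at most 50 mm and 8.59 degrees, less where a joint would pass 70% of its speed; a pose out of reach is approached as far as the arm can. A call is refused whole if a number of a shift passes 5 or a number of a turn 0.15, either way. A call with a gripper value outside its range is refused whole. "gripper" is the finger opening in cm, from 0 to 8.76, set as the call begins (left out, the last holds). The fingers move at their own pace and stop on an object; the grip force is fixed at half the most. Time passes only in rows, so rows that do not move let the fingers close. It gives the time, the measured TCP pose, the force and the opening at its end, in the units of the state.
- ctrl.get_obs(): the state, without advancing time (a new reading comes with each control period).
- ctrl.snapshot(name): name is "scene" or "top"; returns a dict with "image" (400x640x3 uint8, red, green, blue), "mtx" (3x3 intrinsics, pixels), "k1" (the pictures are not rectified: a ray, as slopes to the right and down, at radius r is drawn at 1 + k1 r^2 times it, then the intrinsics apply), "position" and "orientation" of the camera in the world. Camera axes: x right, y up, looking along -z (the intrinsics and any distortion apply to the point x, -y, -z); pixel columns grow to the right and rows downward; lengths in m; the calibration is good to about 2 mm. A picture is of the moment at which its call begins. There is no depth.
- ctrl.close_job(): hands the job in, once; it reports no verdict.
Trained networks look in the newest picture that a camera, given by its name, has taken for a name from the list of things; names that differ only in an ending like _2 or _b are one class to them, and where a whole thing is asked for, a point or a joint stands for the part that bears it (a point fixed in the world has none). Each returns a list of dicts, best first, with "confidence" (0 to 1); they miss things now and then, are a little off and sometimes report something else, mostly with a low value. They report only what shows in the picture. A call takes as long as a camera call.
- ctrl.search_frame(camera, query): "position" ([column, row] as shares, 0 to 1, of the picture: columns of its width, rows of its height, amid what is visible of it).
- ctrl.regions_of(camera, query): "mask" (400x640 bool, what is visible of it) and "position" ([column, row] as shares, 0 to 1, of the picture: columns of its width, rows of its height, amid what is visible of it).
The state is a dict: "clock": time; "joint_pos": joint angles; "qvel": joint speeds; "tau": joint torques, N m; "tool_pos": TCP position; "orientation": TCP orientation; "force": force on the tool from outside, world axes, zero at the start; "moment": the same for the moment, N m; "opening": finger opening in m.
Only numpy, scipy, OpenCV 4.12 (cv2) and the standard library are available. Lean on these libraries where they do the work, as an engineer would, in place of code of your own. Each camera call takes 0.05 s, during which the arm holds its last target.

TASK

The small report printer on the examination desk has run out of paper: open its paper cover for the refill. With the fingers closed together, lightly press the ribbed mark at the front edge of the cover down once until its latch lets go, let the cover spring up by itself, and stay clear of it for about two seconds to see that it stays standing open. Do not push the cover shut again, leave the feed key on the printer's front alone, and neither shift nor pick up any of the things around it.

Things in the scene. Friction and masses are not known exactly. Their poses are not given: they have to be found in the camera images.
- printer: Desktop thermal printer, cream shell, 140 mm wide (y), 190 mm deep (x), 107 mm high, fast on the desk. Origin: centre of its underside. Front faces -x, z up. Its grey cover is the top: 100 x 136 mm, from x = -48 mm (free front edge) to the hinge at x = 52 mm, z = 98 mm. Shell in front of and beside the cover is 20 mm or more below the cover's top; behind the hinge it is 104 mm high.
- cover (a joint): Cover angle about its rear hinge, rad. 0: shut, latched. Negative: pressed in (stop at -0.062, press point 5 mm down). Positive: open, stop 1.25 (steep). Press the press point 3 to 5 mm down (-0.035 or lower; 3 to 5 N) and let go: latch frees, a damped spring swings the cover up in about 0.7 s. Too shallow a press leaves it latched: press again. Once up, pushing it fully down relatches it.
- cover_press (a point): Press point: on the cover's upper surface at the four dark 30 mm ribs, 15 mm behind the free front edge, mid-width; 107 mm above the desk when shut. Moves with the cover: x points from free edge to hinge (85 mm away), y along the hinge, z out of the cover. On opening the free edge swings up and back, to 0.2 m above the desk.
- latch_pin (a joint): Follower pin of the push-push latch, hidden under the cover's front edge (for information, not to be touched): its sideways position in its heart-shaped cam, m, along the hinge. 0: latched shut. A press on the shut cover drives it to +0.004 or more, which frees it. It sits at a negative value once the cover is up, and, with the cover down, only when an open cover is pushed shut again.
- feed_key (a joint): Paper feed key: dark 16 x 26 mm key on the sloping panel of the printer's front, 79 mm in front of the printer's centre, 35 mm to its -y side, 75 mm above the desk. Value: how far it is pressed, m (0 to 0.003). Not to be pressed.
- spare_roll: Spare paper roll, white, 60 mm in diameter, 80 mm high, 20 mm bore, standing on end beside the printer. Loose. Origin: centre of its underside.
- eye_drops: Small white eye-drop bottle, 25 mm in diameter, 62 mm high, standing upright beside the printer. Loose and light. Origin: centre of its underside.
- mouse: Dark computer mouse, 98 mm (x) by 58 mm (y), 32 mm high, on the desk some 0.25 m to one side of the printer. Loose. Origin: centre of its underside.
- occluder: Black eye occluder, a flat paddle lying on the desk some 0.25 m to one side of the printer: 58 mm disc and 15 mm wide handle, 170 mm long in all along its x, 6 mm thick. Loose. Origin: on its underside, 55 mm from the disc's centre, in the handle.

How it is judged (in metres and radians):
On the way, in this order (a step that is already met when the one before it is completed fails the run):
1. the closed fingers press the shut cover down at its ribbed mark (within 40 mm of its centre) (value of joint cover below -0.02 rad and contact force between the fingers and printer above 0.5 N and horizontal distance between the grasp point and cover_press below 0.04 m).
2. the cover stands open by itself for 1.5 s, untouched (value of joint cover above 1 rad and velocity of joint cover below 0.1 rad/s and contact force between each of the fingers, the arm and printer below 0.05 N), for 1.5 s.
At the end, for the whole second after the job is handed in: The paper cover stands open beyond 1.0 rad, still and untouched (it has stood so for at least 1.5 s), the feed key was not pressed, and roll, bottle, mouse and occluder are within 15 mm of where they were (value of joint cover above 1 rad and velocity of joint cover between -0.05 and 0.05 rad/s and value of joint feed_key below 0.001 m and distance of each of spare_roll, eye_drops, mouse, occluder from where it was at the start of the episode below 0.015 m).
It fails at once if the open cover is pushed shut again (value of joint cover below 0.02 rad and value of joint latch_pin below -0.0015 m).
It fails at once if the printer is pressed with more than 40 N (contact force between any of the fingers, the arm and printer above 40 N).
It fails at once if the feed key is pressed (value of joint feed_key above 0.0015 m).
It fails at once if a thing beside the printer is shifted, tipped or lifted (distance of any of spare_roll, eye_drops, mouse, occluder from where it was at the start of the episode above 0.02 m or angle between any of spare_roll, eye_drops's own z axis and vertical above 0.35 rad).
It also fails if it takes over 34 s, if anything falls off the work surface, if the arm or the gripper's body presses on something with over 40 N, if the wrist force passes 120 N, or if a joint passes its speed limit or range.

## Working session

There is one attempt and no reset: what is moved stays moved. The work goes in short steps, Python scripts to look and compute and a tool call to move; the robot and the scene stay as the last step left them, time stands still between calls to the robot, and variables do not carry over. Pictures are saved under pics/ and viewed, and the job is handed in when it is done.

Besides the shell and the picture viewer there is one more tool, called in YAML: its name, and indented under it one key for each argument. jog_arm: Moves the arm, as the interface text tells. Its arguments: {"type":"object","properties":{"commands":{"type":"array"},"gripper":{"type":"number"}},"required":["commands"]}

```bash
mkdir -p pics
cat > h.py <<'E'
import numpy as np, cv2
from plant import ctrl
from scipy.spatial.transform import Rotation as R
def cam(s):
    o=np.array(s["orientation"],float)
    Rm=o if o.shape==(3,3) else (R.from_euler('xyz',o,degrees=True).as_matrix() if o.size==3 else R.from_quat(o).as_matrix())
    return Rm,np.array(s["position"]),np.array(s["mtx"]),s["k1"]
def ray(s,px):
    Rm,p,K,k1=cam(s)
    u=cv2.undistortPoints(np.array([[px]],float),K,np.array([k1,0,0,0.]))[0,0]
    return p,Rm@np.array([u[0],-u[1],-1])
def atz(s,px,z):
    p,d=ray(s,px); return p+d*(z-p[2])/d[2]
def proj(s,P):
    Rm,p,K,k1=cam(s); c=Rm.T@(np.array(P)-p); c=np.array([[c*[1,-1,-1]]])
    return cv2.projectPoints(c[0],np.zeros(3),np.zeros(3),K,np.array([k1,0,0,0.]))[0][0,0]
E
python3 - <<'E'
from h import *
print(ctrl.get_obs())
for n in ("scene","top"):
    s=ctrl.snapshot(n); cv2.imwrite(f"pics/{n}0.png",s["image"][:,:,::-1]); print(n,{k:s[k] for k in s if k!="image"})
    for q in ("printer","cover_press","feed_key","spare_roll","eye_drops","mouse","occluder"):
        for d in ctrl.search_frame(n,q)[:2]:
            px=np.array(d["position"])*[640,400]
            print(q,round(d["confidence"],2),px.round(1),atz(s,px,0.107 if 'cover' in q or q=='printer' else 0.075 if 'feed' in q else .03).round(3))
E
```

```text
{'clock': 0.0, 'joint_pos': array([-5.79225398e+01,  2.05928182e+01,  6.32578148e-01, -1.98473542e-02,
       -7.01357506e+01, -1.65054097e+01]), 'qvel': array([-0.00193281, -0.02383038, -0.0907335 , -0.02336852,  0.05564757,
        0.11359039]), 'tau': array([-5.36384887e-04, -5.82721031e+01,  2.93068510e+01,  6.99753553e+00,
        6.93037538e-03, -1.14324419e-04]), 'tool_pos': array([ 0.18100697, -0.64971569,  0.20049889]), 'orientation': array([ 1.79902664e+02, -9.38541826e-03, -1.64434701e+02]), 'force': array([ 0.55567748, -0.58009387,  0.18751075]), 'moment': array([ 0.00520777, -0.01767475, -0.02069368]), 'opening': 0.08733194226816347}
scene {'mtx': array([[459.21322346,   0.        , 318.45241569],
       [  0.        , 459.21322346, 201.72139316],
       [  0.        ,   0.        ,   1.        ]]), 'k1': -0.0024665690331984558, 'position': array([1.2932155 , 0.47600809, 0.67560054]), 'orientation': array([ 54.79460167,   1.00204053, 118.09477491])}
printer 0.59 [224.8 186.4] [ 0.629 -0.131  0.107]
cover_press 0.64 [226.6 171.6] [ 0.575 -0.167  0.107]
spare_roll 0.42 [21
[... 153 characters left out ...]
  252.4] [0.681 0.071 0.03 ]
top {'mtx': array([[460.83663399,   0.        , 325.97447266],
       [  0.        , 460.83663399, 207.65500588],
       [  0.        ,   0.        ,   1.        ]]), 'k1': -0.08963073942189845, 'position': array([0.49266936, 0.07768858, 1.08710563]), 'orientation': array([  4.00675114,   0.4743703 , -88.41116322])}
printer 0.87 [446.1 211.4] [ 0.56  -0.169  0.107]
cover_press 0.88 [449.9 210.4] [ 0.562 -0.178  0.107]
feed_key 0.48 [442.4 250.9] [ 0.475 -0.17   0.075]
spare_roll 0.79 [489.2 246. ] [ 0.488 -0.291  0.03 ]
mouse 0.6 [521.7 281.8] [ 0.407 -0.368  0.03 ]
occluder 0.86 [337.9 166.4] [0.663 0.063 0.03 ]
occluder 0.64 [445.3 211.6] [ 0.565 -0.187  0.03 ]
```

Run:
```python
import cv2
a=cv2.imread("pics/top0.png"); cv2.imwrite("pics/top0c.png",cv2.resize(a[120:320,300:560],None,fx=3,fy=3,interpolation=cv2.INTER_CUBIC)[:600,:780])
```

```text
(no output)
```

View pics/top0c.png

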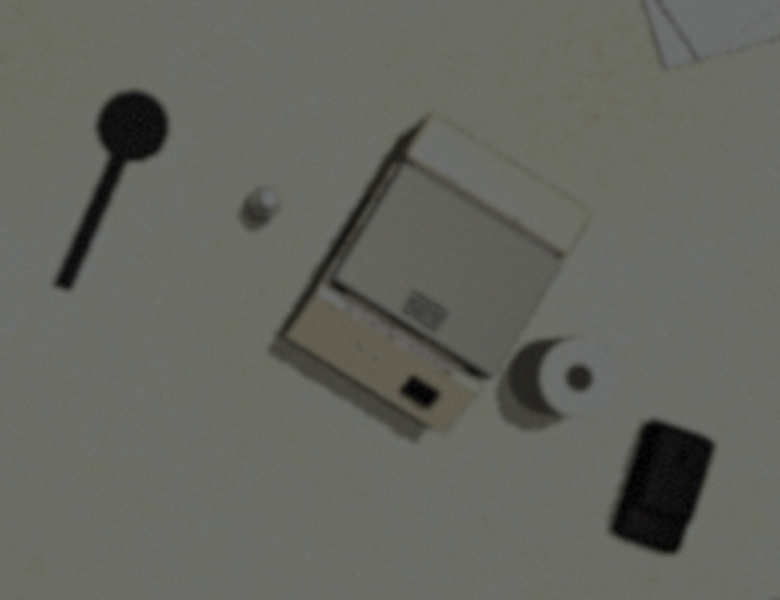

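View pics/scene0.png

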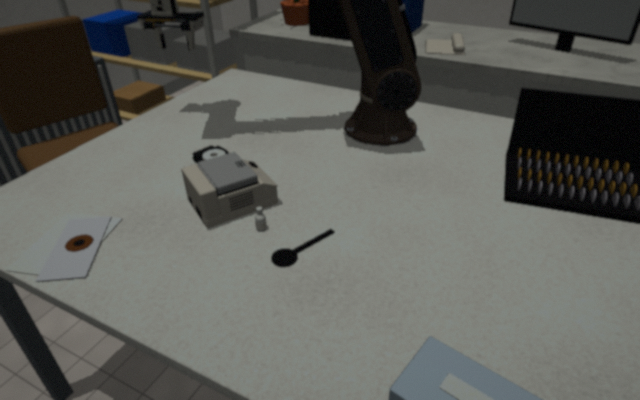

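Run:
```python
from h import *
s=ctrl.snapshot("top")
c=lambda x,y:(300+x/3,120+y/3)
P={k:atz(s,c(*v),z)for k,v,z in [("ribs",(425,310),.107),("FL",(332,287),.107),("FR",(487,377),.107),("HL",(405,162),.107),("HR",(563,255),.107),("key",(420,391),.075)]}
for k in P: print(k,P[k].round(4))
n=np.linalg.norm
print(n(P["FL"]-P["FR"]),n(P["HL"]-P["HR"]),n(P["FL"]-P["HL"]),n(P["FR"]-P["HR"]))
d=(P["HL"]-P["FL"]+P["HR"]-P["FR"]); w=(P["FL"]-P["FR"]+P["HL"]-P["HR"])
y1=np.arctan2(d[1],d[0]); y2=np.arctan2(-w[0],w[1]); print(np.degrees([y1,y2]))
y=(y1+y2)/2; x=np.array([np.cos(y),np.sin(y),0])
mid=(P["FL"]+P["FR"]+P["HL"]+P["HR"])/4; print("press from corners",mid-x*.035)
print("key in printer frame rel press",(P["key"]-P["ribs"])@x,(P["key"]-P["ribs"])@np.array([-x[1],x[0],0]))
# mask-based ribs in scene
s2=ctrl.snapshot("scene")
for d in ctrl.search_frame("top","cover_press")+ctrl.search_frame("scene","cover_press"): print(d)
print(proj(s2,P["ribs"]))
im=s2["image"][120:240,160:320,::-1]; im=cv2.convertScaleAbs(cv2.resize(im,None,fx=5,fy=5,interpolation=cv2.INTER_CUBIC),alpha=1.6)
for k in P:
    q=(proj(s2,P[k])-[160,120])*5; cv2.circle(im,tuple(int(v) for v in q),3,(0,0,255),-1)
cv2.imwrite("pics/sc1.png",im)
```

```text
ribs [ 0.5342 -0.1601  0.107 ]
FL [ 0.5489 -0.0933  0.107 ]
FR [ 0.4877 -0.2053  0.107 ]
HL [ 0.64   -0.1447  0.107 ]
HR [ 0.5762 -0.2598  0.107 ]
key [ 0.4762 -0.165   0.075 ]
0.12754907711776278 0.13158389757012207 0.10459662250135807 0.10395854586036993
[-30.51795506 -28.80650837]
press from corners [ 0.53278381 -0.15846521  0.107     ]
key in printer frame rel press -0.04807250610415607 -0.03295366353583883
{'position': [0.7014, 0.5267], 'confidence': 0.68}
{'position': [0.3522, 0.431], 'confidence': 0.97}
[239.12159879 164.35675848]
```

View pics/sc1.png

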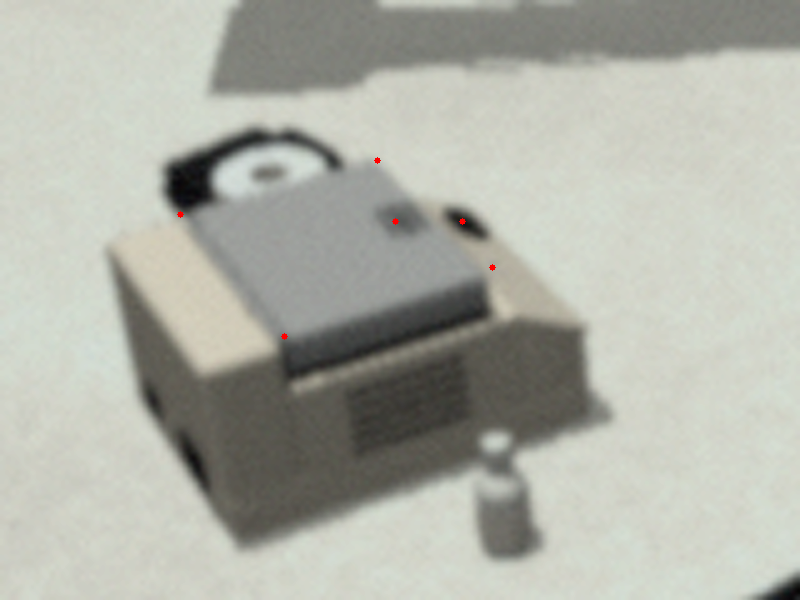

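jog_arm:
  commands:
    - {"roll":0.13}
    - {"roll":0.13}
    - {"roll":0.13}
    - {"roll":0.13}
    - {"roll":0.13}
    - {"roll":0.137}
    - {}
    - {}
    - {}
  gripper: 0

```text
validation failed for argument at $.co...
```

```bash
cat > go.py <<'E'
from h import *
import sys
o=ctrl.get_obs(); M=R.from_euler('xyz',o["orientation"],degrees=True).as_matrix()
t=np.array([float(v) for v in sys.argv[1:4]])
print(o["clock"],o["tool_pos"].round(4),o["orientation"].round(2),o["opening"],o["force"].round(2),"tool cm:",(M.T@(t-o["tool_pos"])*100).round(2))
E
python3 go.py 0.534 -0.160 0.20
```

```text
1.0 [ 0.1812 -0.6502  0.2015] [-180.      0.   -164.43] 0.08753643950335484 [ 0.49 -0.68  0.5 ] tool cm: [-47.15  37.75   0.15]
```

jog_arm:
  commands:
    - {"x":0,"y":0,"z":0,"roll":0.13}
    - {"x":0,"y":0,"z":0,"roll":0.13}
    - {"x":0,"y":0,"z":0,"roll":0.13}
    - {"x":0,"y":0,"z":0,"roll":0.13}
    - {"x":0,"y":0,"z":0,"roll":0.13}
    - {"x":0,"y":0,"z":0,"roll":0.137}
    - {"x":0,"y":0,"z":0,"roll":0}
    - {"x":0,"y":0,"z":0,"roll":0}
  gripper: 0

```text
clock: 1.8
tool_pos: [0.1812, -0.6502, 0.2015]
orientation: [-180.0, 0.0, 150.7]
force: [-0.3, -1.0, -0.5]
opening: 0.0293
```

```bash
python3 go.py 0.534 -0.160 0.20
```

```text
1.8 [ 0.1812 -0.6502  0.2015] [-180.      0.    150.71] 0.02933798416819788 [-0.34 -0.95 -0.45] tool cm: [-6.79 60.01  0.14]
```

jog_arm:
  commands:
    - {"x":-0.28,"y":2.5,"z":0,"roll":0}
    - {"x":-0.28,"y":2.5,"z":0,"roll":0}
    - {"x":-0.28,"y":2.5,"z":0,"roll":0}
    - {"x":-0.28,"y":2.5,"z":0,"roll":0}
    - {"x":-0.28,"y":2.5,"z":0,"roll":0}
    - {"x":-0.28,"y":2.5,"z":0,"roll":0}
    - {"x":-0.28,"y":2.5,"z":0,"roll":0}
    - {"x":-0.28,"y":2.5,"z":0,"roll":0}
    - {"x":-0.28,"y":2.5,"z":0,"roll":0}
    - {"x":-0.28,"y":2.5,"z":0,"roll":0}
    - {"x":-0.28,"y":2.5,"z":0,"roll":0}
    - {"x":-0.28,"y":2.5,"z":0,"roll":0}

```text
clock: 3.0
tool_pos: [0.3588, -0.4049, 0.2017]
orientation: [-180.0, 0.0, 150.7]
force: [0.7, -0.2, -0.0]
opening: 0.0004
```

jog_arm:
  commands:
    - {"x":-0.28,"y":2.5,"z":0,"roll":0}
    - {"x":-0.28,"y":2.5,"z":0,"roll":0}
    - {"x":-0.28,"y":2.5,"z":0,"roll":0}
    - {"x":-0.28,"y":2.5,"z":0,"roll":0}
    - {"x":-0.28,"y":2.5,"z":0,"roll":0}
    - {"x":-0.28,"y":2.5,"z":0,"roll":0}
    - {"x":-0.28,"y":2.5,"z":0,"roll":0}
    - {"x":-0.28,"y":2.5,"z":0,"roll":0}
    - {"x":-0.28,"y":2.5,"z":0,"roll":0}
    - {"x":-0.28,"y":2.5,"z":0,"roll":0}
    - {"x":-0.28,"y":2.5,"z":0,"roll":0}
    - {"x":0,"y":0,"z":0,"roll":0}

```text
clock: 4.2
tool_pos: [0.5221, -0.1798, 0.2014]
orientation: [180.0, 0.0, 150.8]
force: [-0.7, 0.0, -0.3]
opening: 0.0007
```

```bash
python3 go.py 0.534 -0.160 0.12
python3 - <<'E'
from h import *
for n in ("scene",):
    s=ctrl.snapshot(n)
    im=s["image"][80:240,140:340,::-1]; im=cv2.convertScaleAbs(cv2.resize(im,None,fx=3.7,fy=3.7,interpolation=cv2.INTER_CUBIC),alpha=1.6); cv2.imwrite("pics/sc2.png",im)
E
```

```text
4.2 [ 0.5221 -0.1798  0.2014] [1.7998e+02 3.0000e-02 1.5081e+02] 0.0007139993518800229 [-0.69  0.04 -0.33] tool cm: [-0.07  2.31  8.14]
```

View pics/sc2.png

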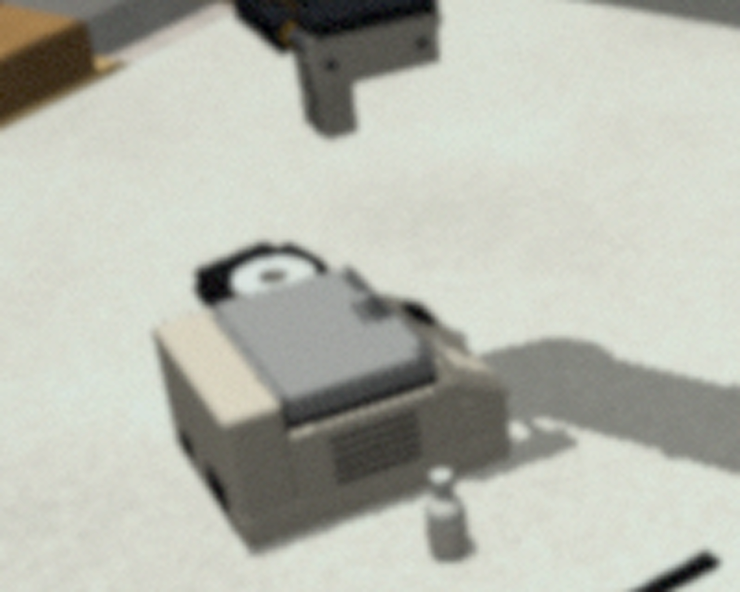

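The fingers hang above the printer and everything stands unmoved; the ribs sit at about (372, 308) in the crop. I'll go to a low hover.

jog_arm:
  commands:
    - {"x":0,"y":1.1,"z":2,"roll":0}
    - {"x":0,"y":1.2,"z":2,"roll":0}
    - {"x":0,"y":0,"z":2,"roll":0}
    - {"x":0,"y":0,"z":1.5,"roll":0}
    - {"x":0,"y":0,"z":0,"roll":0}
    - {"x":0,"y":0,"z":0,"roll":0}

```text
clock: 4.85
tool_pos: [0.5318, -0.1621, 0.1269]
orientation: [-180.0, 0.0, 150.5]
force: [0.9, 0.3, 0.3]
opening: 0.0001
```

```bash
python3 go.py 0.534 -0.160 0.107
python3 - <<'E'
from h import *
s=ctrl.snapshot("scene")
im=s["image"][80:240,140:340,::-1]; im=cv2.convertScaleAbs(cv2.resize(im,None,fx=3.7,fy=3.7,interpolation=cv2.INTER_CUBIC),alpha=1.6); cv2.imwrite("pics/sc3.png",im)
E
```

```text
4.85 [ 0.5318 -0.1621  0.1269] [-179.98    0.    150.53] 8.476870265740967e-05 [0.9  0.29 0.32] tool cm: [-0.09  0.3   1.99]
```

View pics/sc3.png

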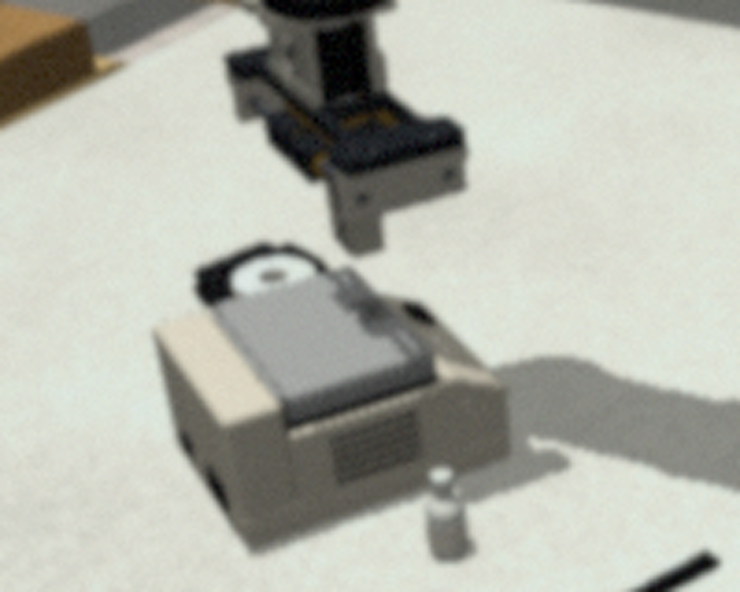

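Run:
```python
from h import *
s=ctrl.snapshot("scene");o=ctrl.get_obs()
print(o["clock"],o["tool_pos"])
f=lambda P:tuple(int(v) for v in (proj(s,P)-[180,90])*6)
im=s["image"][90:190,180:310,::-1]; im=cv2.convertScaleAbs(cv2.resize(im,None,fx=6,fy=6,interpolation=cv2.INTER_CUBIC),alpha=1.6)
t=o["tool_pos"]; cv2.circle(im,f(t),3,(0,0,255),-1);cv2.circle(im,f(t+[0,0,.05]),3,(0,255,0),-1);cv2.circle(im,f([.534,-.16,.107]),3,(255,0,0),-1)
M=R.from_euler('xyz',o["orientation"],degrees=True).as_matrix()
for a in (-.0095,.0095):
  for b in (-.021,.021): cv2.circle(im,f(t+M@[a,b,0]),2,(0,255,255),-1)
cv2.imwrite("pics/sc4.png",im)
s=ctrl.snapshot("top");f=lambda P:tuple(int(v) for v in (proj(s,P)-[390,170])*6)
im=s["image"][170:270,390:510,::-1]; im=cv2.convertScaleAbs(cv2.resize(im,None,fx=6,fy=6,interpolation=cv2.INTER_CUBIC),alpha=1.6)
cv2.circle(im,f(t),3,(0,0,255),-1);cv2.circle(im,f([.534,-.16,.107]),3,(255,0,0),-1)
cv2.imwrite("pics/tp4.png",im)
```

```text
4.95 [ 0.53244645 -0.1620064   0.12761952]
```

View pics/sc4.png

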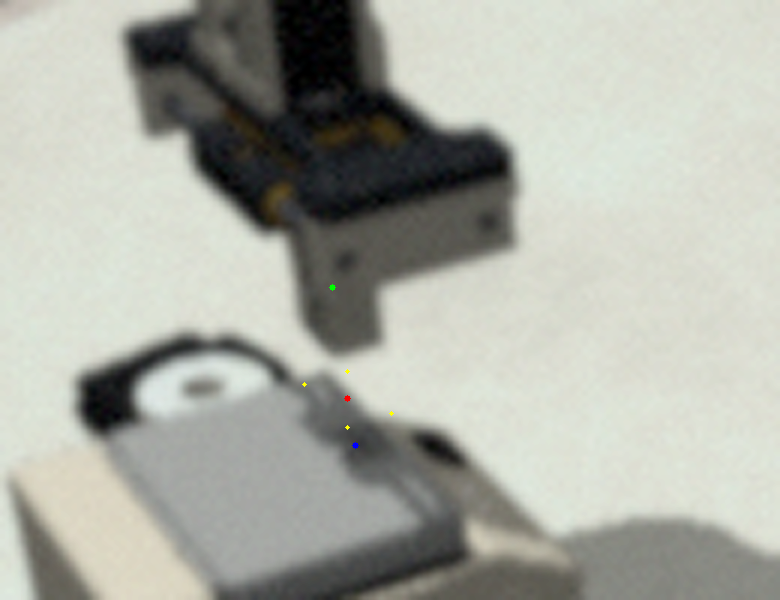

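View pics/tp4.png

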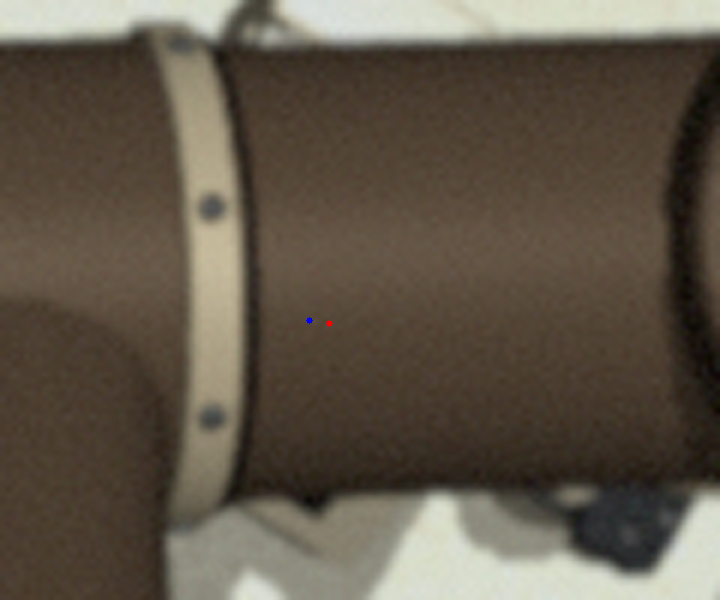

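Run:
```python
from h import *
s=ctrl.snapshot("scene");o=ctrl.get_obs(); t=o["tool_pos"]
print(o["clock"],t,o["joint_pos"].round(2), proj(s,[0,0,0]))
f=lambda P:tuple(int(v) for v in (proj(s,P)))
im=s["image"][:,:,::-1].copy(); im=cv2.convertScaleAbs(im,alpha=1.6)
for a in np.linspace(0,6.28,24): cv2.circle(im,f([.1*np.cos(a),.1*np.sin(a),0]),1,(0,0,255),-1)
M=R.from_euler('xyz',o["orientation"],degrees=True).as_matrix()
for a in (-.0095,.0095):
  for b in (-.021,.021):
    for c in (0,-.066): cv2.circle(im,f(t+M@[a,b,c]),1,(0,255,255),-1)
for a in (-.039,.039):
  for b in (-.0965,.0965): cv2.circle(im,f(t+M@[a,b,-.066]),1,(255,0,0),-1)
cv2.imwrite("pics/sc5.png",im)
```

```text
5.05 [ 0.53239345 -0.16180247  0.1275201 ] [ 3.2600e+00  1.2890e+01 -2.0430e+01  1.0000e-02 -5.6590e+01 -1.2278e+02] [379.82749742 129.09840519]
```

View pics/sc5.png

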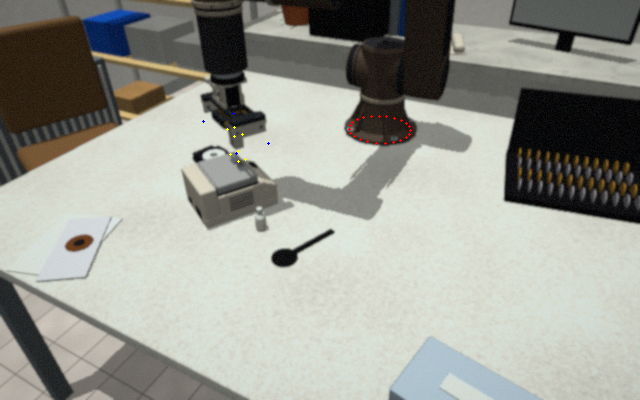

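Run:
```python
from h import *
s=ctrl.snapshot("scene")
im=s["image"][125:185,200:275,::-1]; im=cv2.convertScaleAbs(cv2.resize(im,None,fx=10,fy=10,interpolation=cv2.INTER_CUBIC),alpha=2.2)
cv2.imwrite("pics/sc6.png",im)
```

```text
(no output)
```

View pics/sc6.png

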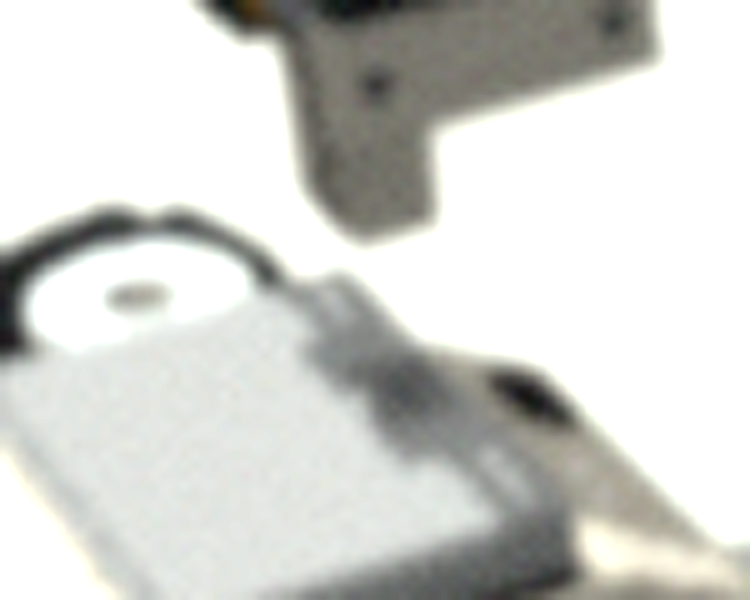

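jog_arm:
  commands:
    - {"x":-0.1,"y":0.1,"z":0.5,"roll":0}
    - {"x":0,"y":0.1,"z":0.5,"roll":0}
    - {"x":0,"y":0,"z":0.5,"roll":0}
    - {"x":0,"y":0,"z":0,"roll":0}

```text
clock: 5.5
tool_pos: [0.533, -0.1602, 0.1103]
orientation: [-180.0, -0.1, 150.5]
force: [-1.1, 0.2, 0.3]
opening: 0.0006
```

```bash
python3 go.py 0.534 -0.160 0.107
python3 - <<'E'
from h import *
s=ctrl.snapshot("scene")
im=s["image"][125:185,200:275,::-1]; im=cv2.convertScaleAbs(cv2.resize(im,None,fx=10,fy=10,interpolation=cv2.INTER_CUBIC),alpha=2.2)
cv2.imwrite("pics/sc7.png",im)
E
```

```text
5.5 [ 0.533  -0.1602  0.1103] [-1.7995e+02 -1.0000e-01  1.5048e+02] 0.0006449885221234542 [-1.07  0.23  0.28] tool cm: [-0.07  0.06  0.33]
```

View pics/sc7.png

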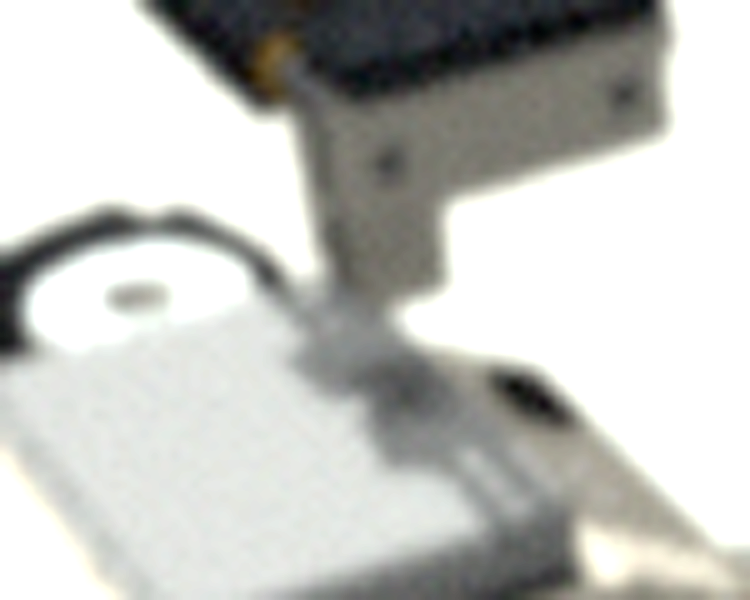

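jog_arm:
  commands:
    - {"x":0,"y":0,"z":-3,"roll":0}
    - {"x":0,"y":0,"z":-3,"roll":0}
    - {"x":0,"y":0,"z":0,"roll":0}
    - {"x":0,"y":0,"z":0,"roll":0}
    - {"x":0,"y":0,"z":0,"roll":0}
    - {"x":0,"y":0,"z":0,"roll":0}
    - {"x":0,"y":0,"z":0,"roll":0}
    - {"x":0,"y":0,"z":0,"roll":0}
  gripper: 8

```text
clock: 6.35
tool_pos: [0.5335, -0.1603, 0.1709]
orientation: [-180.0, -0.0, 150.5]
force: [-1.0, 0.1, -0.8]
opening: 0.059
```

Run:
```python
from h import *
s=ctrl.snapshot("scene");o=ctrl.get_obs();t=o["tool_pos"];print(t,o["clock"],o["opening"])
f=lambda P:tuple(int(v) for v in (proj(s,P)-[180,60])*6)
im=s["image"][60:160,180:310,::-1]; im=cv2.convertScaleAbs(cv2.resize(im,None,fx=6,fy=6,interpolation=cv2.INTER_CUBIC),alpha=2.2)
M=R.from_euler('xyz',o["orientation"],degrees=True).as_matrix()
cv2.circle(im,f(t),3,(0,0,255),-1)
for a in (-.0095,.0095):
  for b in (-.065,.065): cv2.circle(im,f(t+M@[a,b,0]),3,(0,255,255),-1)
for a in (-.039,.039):
  for b in (-.0965,.0965): cv2.circle(im,f(t+M@[a,b,-.066]),3,(255,0,0),-1)
cv2.imwrite("pics/sc8.png",im)
```

```text
[ 0.53359026 -0.1603202   0.17106011] 6.4 0.06257628520991491
```

View pics/sc8.png

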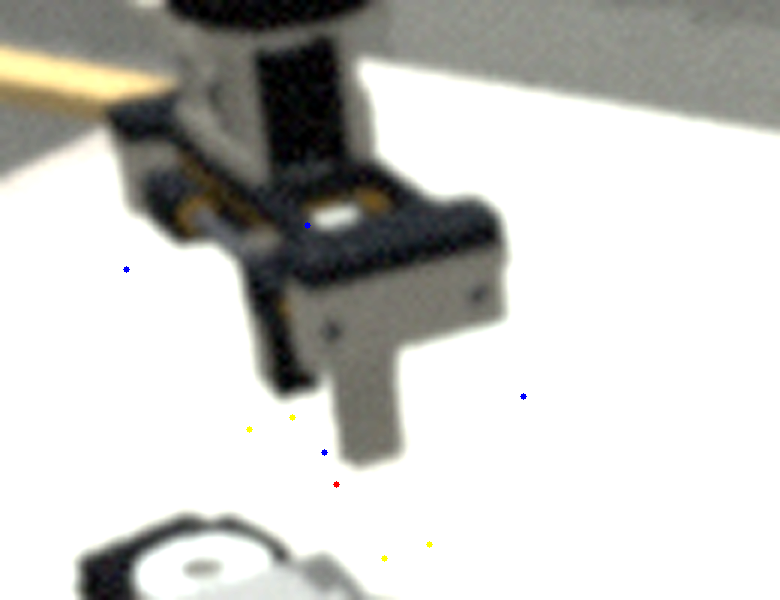

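Run:
```python
from h import *
s=ctrl.snapshot("top");o=ctrl.get_obs();t=o["tool_pos"];print(t,o["clock"],o["opening"])
f=lambda P:tuple(int(v) for v in proj(s,P))
im=s["image"][:,:,::-1]; im=cv2.convertScaleAbs(im,alpha=2)
M=R.from_euler('xyz',o["orientation"],degrees=True).as_matrix()
cv2.circle(im,f(t),2,(0,0,255),-1)
for a in (-.039,.039):
  for b in (-.0965,.0965): cv2.circle(im,f(t+M@[a,b,-.066]),2,(255,0,0),-1)
for h in (.2,.3,.4): cv2.circle(im,f(t+[0,0,h]),2,(0,255,0),-1)
for a in np.linspace(0,6.28,24): cv2.circle(im,f([.1*np.cos(a),.1*np.sin(a),0]),1,(0,0,255),-1)
cv2.imwrite("pics/tp8.png",im)
```

```text
[ 0.53364158 -0.16031168  0.17116687] 6.45 0.06682599820014234
```

View pics/tp8.png

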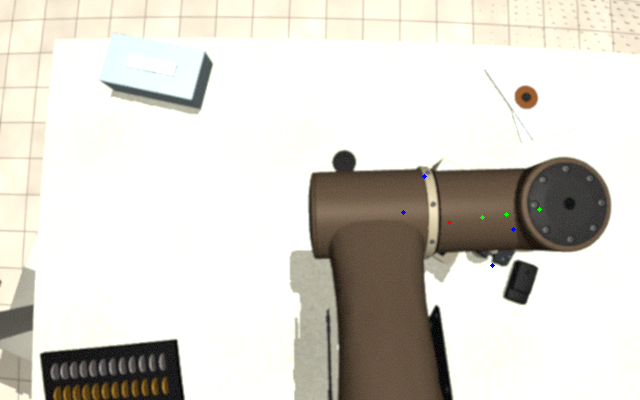

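jog_arm:
  commands:
    - {"x":0,"y":0,"z":0,"roll":0}
    - {"x":0,"y":0,"z":0,"roll":0}
    - {"x":0,"y":0,"z":0,"roll":0}
    - {"x":0,"y":0,"z":0,"roll":0}
    - {"x":0,"y":0,"z":0,"roll":0}
    - {"x":0,"y":0,"z":2,"roll":0}
    - {"x":0,"y":0,"z":2,"roll":0}
    - {"x":0,"y":0,"z":2,"roll":0}
    - {"x":0,"y":0,"z":0,"roll":0}
    - {"x":0,"y":0,"z":0,"roll":0}
  gripper: 0

```text
clock: 7.45
tool_pos: [0.5338, -0.1605, 0.1118]
orientation: [-180.0, -0.0, 150.5]
force: [0.9, 0.2, 0.3]
opening: 0.0017
```

jog_arm:
  commands:
    - {"x":0,"y":0,"z":0.2,"roll":0}
    - {"x":0,"y":0,"z":0.2,"roll":0}
    - {"x":0,"y":0,"z":0,"roll":0}

```text
clock: 7.75
tool_pos: [0.5339, -0.1603, 0.1079]
orientation: [180.0, 0.0, 150.5]
force: [-0.5, 0.3, 0.4]
opening: 0.0005
```

jog_arm:
  commands:
    - {"x":0,"y":0,"z":0.2,"roll":0}
    - {"x":0,"y":0,"z":0,"roll":0}

```text
clock: 7.95
tool_pos: [0.5337, -0.1603, 0.1054]
orientation: [180.0, 0.0, 150.5]
force: [0.2, -1.1, -0.2]
opening: 0.0003
```

jog_arm:
  commands:
    - {"x":0,"y":0,"z":0.15,"roll":0}
    - {"x":0,"y":0,"z":0,"roll":0}

```text
clock: 8.15
tool_pos: [0.5336, -0.1603, 0.1038]
orientation: [-180.0, -0.0, 150.5]
force: [-0.3, -0.3, 0.1]
opening: -0.0001
```

Run:
```python
from h import *
s=ctrl.snapshot("scene");print(ctrl.get_obs()["force"])
im=s["image"][125:185,200:275,::-1]; im=cv2.convertScaleAbs(cv2.resize(im,None,fx=10,fy=10,interpolation=cv2.INTER_CUBIC),alpha=2.)
cv2.imwrite("pics/sc9.png",im)
```

```text
[ 0.11148678 -0.79546106  0.16400217]
```

View pics/sc9.png

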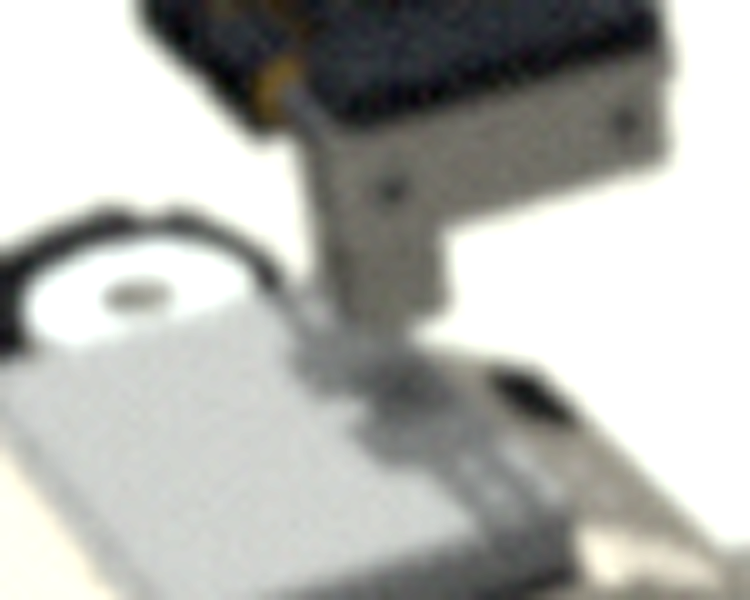

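No contact force at reported z = 0.104. In the picture the tip hangs about 30 mm above the ribs. The top view puts the wrist axis laterally where expected, so the offset is in height only. I'll keep going down gently with force checks.

jog_arm:
  commands:
    - {"x":0,"y":0,"z":0.3,"roll":0}
    - {"x":0,"y":0,"z":0.3,"roll":0}
    - {"x":0,"y":0,"z":0.3,"roll":0}
    - {"x":0,"y":0,"z":0,"roll":0}

```text
clock: 8.6
tool_pos: [0.5333, -0.1603, 0.0943]
orientation: [-180.0, -0.1, 150.5]
force: [-1.0, 0.8, -0.4]
opening: 0.0006
```

jog_arm:
  commands:
    - {"x":0,"y":0,"z":0.3,"roll":0}
    - {"x":0,"y":0,"z":0.3,"roll":0}
    - {"x":0,"y":0,"z":0,"roll":0}

```text
clock: 8.9
tool_pos: [0.5334, -0.1603, 0.0884]
orientation: [-180.0, -0.0, 150.5]
force: [0.5, -0.6, 0.5]
opening: 0.0006
```

Run:
```python
from h import *
s=ctrl.snapshot("scene");print(ctrl.get_obs()["force"])
im=s["image"][125:185,200:275,::-1]; im=cv2.convertScaleAbs(cv2.resize(im,None,fx=10,fy=10,interpolation=cv2.INTER_CUBIC),alpha=2.)
cv2.imwrite("pics/sc10.png",im)
```

```text
[ 0.91488869 -0.00651844 -0.16617674]
```

View pics/sc10.png

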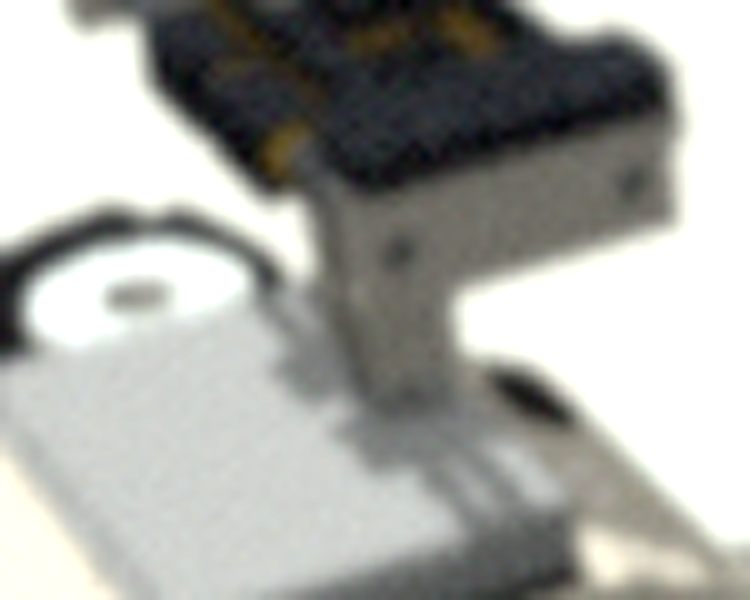

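jog_arm:
  commands:
    - {"x":0,"y":0,"z":0.25,"roll":0}
    - {"x":0,"y":0,"z":0.25,"roll":0}
    - {"x":0,"y":0,"z":0,"roll":0}

```text
clock: 9.25
tool_pos: [0.5334, -0.1603, 0.0835]
orientation: [-180.0, -0.0, 150.5]
force: [-0.5, 0.0, 0.4]
opening: 0.0005
```

jog_arm:
  commands:
    - {"x":0,"y":0,"z":0.2,"roll":0}
    - {"x":0,"y":0,"z":0,"roll":0}

```text
clock: 9.45
tool_pos: [0.5336, -0.1603, 0.0817]
orientation: [-180.0, -0.0, 150.5]
force: [-0.6, -0.5, 0.4]
opening: 0.0
```

jog_arm:
  commands:
    - {"x":0,"y":0,"z":0.2,"roll":0}
    - {"x":0,"y":0,"z":0,"roll":0}

```text
clock: 9.65
tool_pos: [0.5337, -0.1603, 0.08]
orientation: [-180.0, 0.0, 150.5]
force: [-2.0, 0.8, 2.8]
opening: 0.0006
```

Run:
```python
from h import *
s=ctrl.snapshot("scene");print(ctrl.get_obs()["force"],ctrl.get_obs()["moment"])
im=s["image"][125:185,200:275,::-1]; im=cv2.convertScaleAbs(cv2.resize(im,None,fx=10,fy=10,interpolation=cv2.INTER_CUBIC),alpha=2.)
cv2.imwrite("pics/sc11.png",im)
```

```text
[-1.71174888  1.11444844  2.57036975] [0.23051538 0.41092613 0.01737834]
```

View pics/sc11.png

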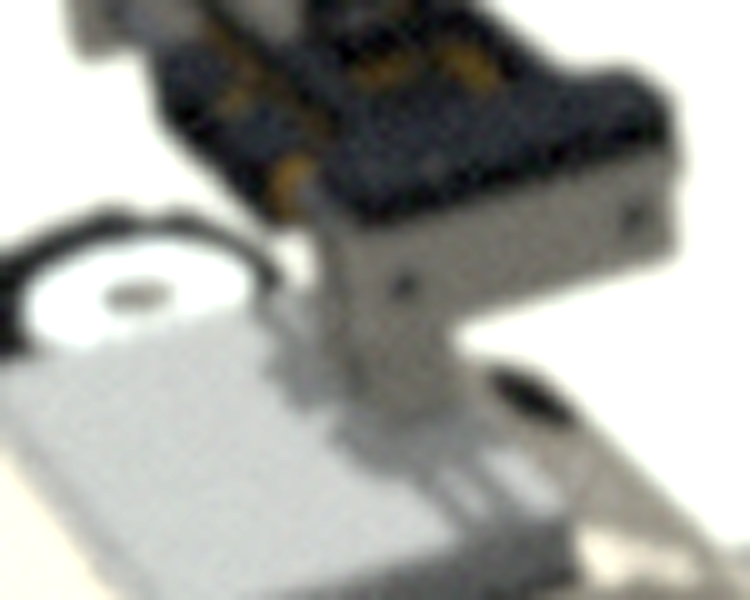

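Run:
```python
from h import *
s=ctrl.snapshot("scene");o=ctrl.get_obs();print(o["force"],o["tool_pos"])
y=np.radians(-29.5);x=np.array([np.cos(y),np.sin(y),0]);Y=np.array([-x[1],x[0],0])
for px in ((384,415),(438,405)):
  q=(200+px[0]/10,125+px[1]/10)
  for z in (.08,.09,.107):
    P=atz(s,q,z)-np.array([.534,-.16,0]); print(px,z,(P@x-.033).round(4),(P@Y).round(4))
im=s["image"][125:185,200:275,::-1]; im=cv2.convertScaleAbs(cv2.resize(im,None,fx=10,fy=10,interpolation=cv2.INTER_CUBIC),alpha=2.)
def f(a,b,z): return tuple(int(v) for v in (proj(s,np.array([.534,-.16,0])+x*(a+.033)+Y*b+[0,0,z])-[200,125])*10)
c=[(-.048,-.068),(-.048,.068),(.052,.068),(.052,-.068)]
for i in range(4): cv2.line(im,f(*c[i],.107),f(*c[(i+1)%4],.107),(0,0,255),1)
for b in (-.02,.02):
  cv2.line(im,f(-.043,b,.107),f(-.023,b,.107),(255,0,0),1)
cv2.line(im,f(-.079,-.048,.075),f(-.079,-.022,.075),(0,255,0),2)
cv2.imwrite("pics/sc12.png",im)
```

```text
[-1.45533661  0.62873123  2.91547582] [ 0.53374097 -0.16031436  0.08013993]
(384, 415) 0.08 -0.0432 -0.0352
(384, 415) 0.09 -0.0372 -0.0191
(384, 415) 0.107 -0.027 0.0084
(438, 405) 0.08 -0.0568 -0.032
(438, 405) 0.09 -0.0505 -0.0159
(438, 405) 0.107 -0.0399 0.0115
```

View pics/sc12.png

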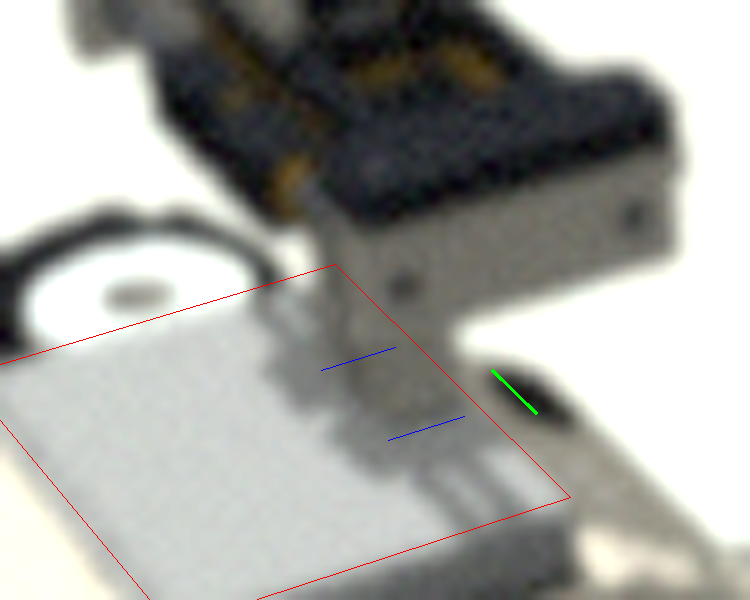

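The tip is drawn over the cover's interior, so it is on top of the cover at the ribs and has made light contact (about 2.7 N). I'll press the remaining few mm.

jog_arm:
  commands:
    - {"x":0,"y":0,"z":0.15,"roll":0}
    - {"x":0,"y":0,"z":0,"roll":0}

```text
clock: 9.95
tool_pos: [0.5336, -0.1603, 0.0784]
orientation: [180.0, -0.0, 150.5]
force: [-0.6, 1.0, 3.1]
opening: 0.0006
```

jog_arm:
  commands:
    - {"x":0,"y":0,"z":0.1,"roll":0}
    - {"x":0,"y":0,"z":0,"roll":0}

```text
clock: 10.15
tool_pos: [0.5336, -0.1603, 0.0773]
orientation: [-180.0, -0.0, 150.5]
force: [-2.2, 0.9, 2.6]
opening: 0.0002
```

jog_arm:
  commands:
    - {"x":0,"y":0,"z":0.1,"roll":0}
    - {"x":0,"y":0,"z":0,"roll":0}

```text
clock: 10.35
tool_pos: [0.5336, -0.1603, 0.0764]
orientation: [-180.0, -0.0, 150.5]
force: [-1.6, 1.6, 2.9]
opening: 0.0005
```

jog_arm:
  commands:
    - {"x":0,"y":0,"z":0.1,"roll":0}
    - {"x":0,"y":0,"z":0,"roll":0}

```text
clock: 10.55
tool_pos: [0.5337, -0.1603, 0.0762]
orientation: [-180.0, 0.0, 150.5]
force: [-4.1, 3.9, 10.3]
opening: 0.0004
```

The stop is reached (10 N). Now I retreat up and toward the front.

jog_arm:
  commands:
    - {"x":0.5,"y":0,"z":-1.5,"roll":0}
    - {"x":3,"y":0,"z":-3,"roll":0}
    - {"x":4,"y":0,"z":-2.5,"roll":0}
    - {"x":4,"y":0,"z":-1,"roll":0}
    - {"x":3,"y":0,"z":0,"roll":0}
    - {"x":0,"y":0,"z":0,"roll":0}
    - {"x":0,"y":0,"z":0,"roll":0}

```text
clock: 11.25
tool_pos: [0.4079, -0.0886, 0.156]
orientation: [179.9, 0.1, 150.6]
force: [1.5, 0.6, -0.1]
opening: 0.0005
```

Run:
```python
from h import *
s=ctrl.snapshot("scene");print(ctrl.get_obs()["force"],ctrl.get_obs()["clock"])
im=s["image"][80:240,140:340,::-1]; im=cv2.convertScaleAbs(cv2.resize(im,None,fx=3.7,fy=3.7,interpolation=cv2.INTER_CUBIC),alpha=1.8); cv2.imwrite("pics/sc13.png",im)
```

```text
[ 0.19661398 -0.22687435 -0.26753211] 11.3
```

View pics/sc13.png

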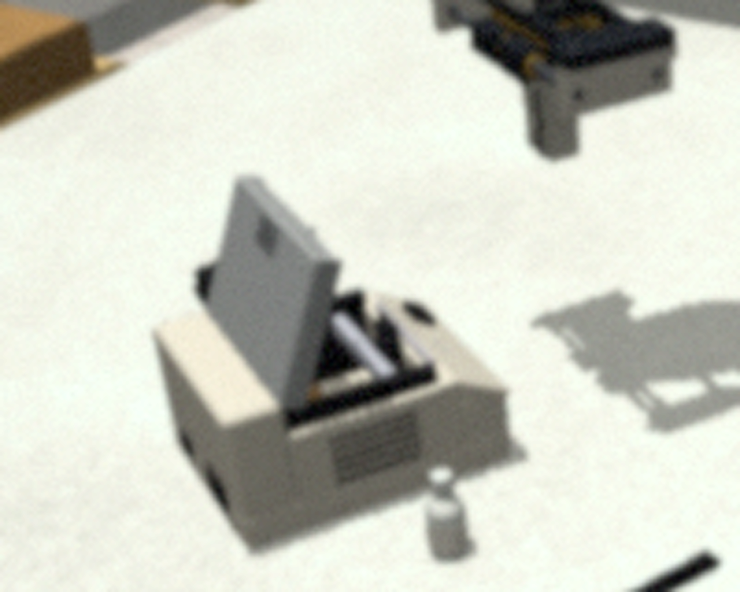

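The cover stands up, with its ribs visible at (265, 230), and the gripper is clear at (555, 150). Now I wait more than 2 s.

jog_arm:
  commands:
    - {"x":0,"y":0,"z":0,"roll":0}
    - {"x":0,"y":0,"z":0,"roll":0}
    - {"x":0,"y":0,"z":0,"roll":0}
    - {"x":0,"y":0,"z":0,"roll":0}
    - {"x":0,"y":0,"z":0,"roll":0}
    - {"x":0,"y":0,"z":0,"roll":0}
    - {"x":0,"y":0,"z":0,"roll":0}
    - {"x":0,"y":0,"z":0,"roll":0}
    - {"x":0,"y":0,"z":0,"roll":0}
    - {"x":0,"y":0,"z":0,"roll":0}
    - {"x":0,"y":0,"z":0,"roll":0}
    - {"x":0,"y":0,"z":0,"roll":0}

```text
clock: 12.5
tool_pos: [0.4075, -0.0889, 0.1555]
orientation: [180.0, 0.0, 150.5]
force: [0.0, 0.0, -0.5]
opening: 0.0007
```

jog_arm:
  commands:
    - {"x":0,"y":0,"z":0,"roll":0}
    - {"x":0,"y":0,"z":0,"roll":0}
    - {"x":0,"y":0,"z":0,"roll":0}
    - {"x":0,"y":0,"z":0,"roll":0}
    - {"x":0,"y":0,"z":0,"roll":0}
    - {"x":0,"y":0,"z":0,"roll":0}
    - {"x":0,"y":0,"z":0,"roll":0}
    - {"x":0,"y":0,"z":0,"roll":0}
    - {"x":0,"y":0,"z":0,"roll":0}
    - {"x":0,"y":0,"z":0,"roll":0}
    - {"x":0,"y":0,"z":0,"roll":0}
    - {"x":0,"y":0,"z":0,"roll":0}

```text
clock: 13.7
tool_pos: [0.4076, -0.0889, 0.1555]
orientation: [180.0, 0.0, 150.5]
force: [-0.1, -1.0, 0.3]
opening: 0.0001
```

Run:
```python
from h import *
s=ctrl.snapshot("scene");print(ctrl.get_obs()["force"],ctrl.get_obs()["clock"])
im=s["image"][80:240,140:340,::-1]; im=cv2.convertScaleAbs(cv2.resize(im,None,fx=3.7,fy=3.7,interpolation=cv2.INTER_CUBIC),alpha=1.8); cv2.imwrite("pics/sc14.png",im)
```

```text
[-0.37139842 -0.59252887 -0.28100121] 13.75
```

View pics/sc14.png

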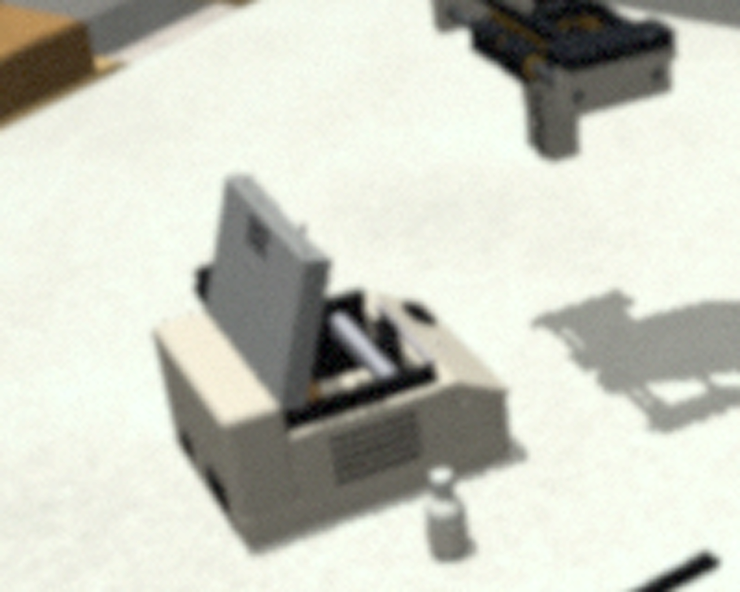

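jog_arm:
  commands:
    - {"x":0,"y":0,"z":0,"roll":0}
    - {"x":0,"y":0,"z":0,"roll":0}
    - {"x":0,"y":0,"z":0,"roll":0}
    - {"x":0,"y":0,"z":0,"roll":0}
    - {"x":0,"y":0,"z":0,"roll":0}
    - {"x":0,"y":0,"z":0,"roll":0}

```text
clock: 14.35
tool_pos: [0.4075, -0.0889, 0.1555]
orientation: [180.0, -0.0, 150.5]
force: [-0.1, -0.0, 1.3]
opening: 0.0005
```

Run:
```python
from plant import ctrl
print(ctrl.close_job(), ctrl.get_obs()["clock"])
```

```text
the job is handed in; nothing more can be done
the job is handed in; nothing more can be done
```

The printer's paper cover is open and standing by itself, and I handed the job in at about 14.4 s. With the fingers closed, I pressed once on the ribbed mark until the cover reached its stop, at about 11 N total force. I then moved up and toward the front, and the cover sprang up.

- **Cover:** a picture at 11.3 s showed it up, and one at 13.75 s showed it steeper and clear of the gripper. I waited until 14.35 s without touching anything. I judged the angle from the pictures only and did not measure it.
- **Things around it:** the bottle and occluder looked unmoved in the scene picture. I did not take a final top view, so the roll and mouse are not confirmed beyond the fact that the tool stayed well above them.
- **Feed key:** it was never approached.
- **Height disagreement:** the reported fingertip height did not match the pictures. Contact came at a reported z of about 0.081 m instead of 0.107 m. I relied on the pictures and the force readings for the last part of the way down, and I don't know what caused the roughly 26 mm offset.
- **Side force:** during the press there was also about 2 N pushing sideways, rising to nearly 6 N at the stop, which I could not explain.

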